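Send the red-route parcel down the tipping chute

ROBOT

A 6-joint arm with a two-finger parallel gripper is mounted at the origin on the work surface. World frame = base frame: x ahead of the robot, y to its left, z up, the work surface at z = 0. Lengths are in m, angles in rad, forces in N, time in s.
With the tool pointing down it reaches from about 0.25 to 0.85 m from the base axis. Payload 12.5 kg.
Tool frame: the origin (TCP) lies at the very end of the fingers, on their centre line; the grasp point (between the pads) lies 19 mm behind it (r.tcp_to_grasp is the distance from the TCP to the grasp point, in m); z points along the fingers, y is the line along which they close (so a half turn about z gives the same grasp; the last joint's range is limited). The gripper opens to 93 mm and grips with 3 to 60 N. Pads are 15 mm wide; open, the fingers measure 128 mm over their backs; the gripper's body (75 mm by 188 mm) begins 65 mm behind the grasp point.
Start: joints at [1.149, 0.351, 1.652, -0, 1.139, -0.085], TCP at [0.182, 0.519, 0.219] pointing down, gripper open.
Joint ranges: [-2.75, 2.75], [-0.79, 2.1], [0.01, 2.65], [-1.57, 4.71], [0.07, 3.14], [-2.87, 2.87]. Speed limits (rad/s): [2.22, 2.22, 2.79, 3.14, 3.14, 3.14].

INTERFACE

Orientations are given as a unit quaternion [x, y, z, w].
In Python, from station import r gives the robot as it stands.
- The arm moves only by the tool play_rows, never from a script. Its arguments are lists of equal length, an entry for each row: "dp": the shift along the tool's x, y, z in cm, a list of three; "twist": the turn, a rotation vector about the tool's x, y, z in degrees, a list of three; "fingers": the closure, from 0 (fully open) to 1 (shut). In form: {"dp": [[dx, dy, dz], ...], "twist": [[wx, wy, wz], ...], "fingers": [fingers, ...]}. A call has 1 to 8 rows; each row shifts and turns the commanded pose from where the row before left it, along the tool's axes as they then stand; what a row does not reach is not made up. A row lasts 1/12 s, in which the tool goes at most 41.7 mm and 7.16 degrees, less where a joint would pass 70% of its speed; a pose out of reach is approached as far as the arm can. A call with a gripper value outside its range is refused whole. The fingers move at their own pace and stop on an object; "squeeze" is the grip in N (left out, the last holds). Time passes only in rows, so rows that do not move let the fingers close. It gives the time, the measured TCP pose, the force, the opening and the grip force at its end, in the units of the state.
- r.read_state(): the state, without advancing time (a new reading comes with each control period).
- r.capture(name): name is "scene" or "side" or "wrist"; returns a dict with "color" (480x640x3 uint8, red, green, blue), "depth" (480x640 float32, m along the optical axis (not along the pixel's ray), 0 where there is no reading), "mtx" (3x3 intrinsics, pixels), "position" and "attitude" of the camera in the world. Camera axes: x right, y down, z forward; pixel columns grow to the right and rows downward; lengths in m; the calibration is good to about 2 mm. A picture is of the moment at which its call begins.
- r.hand_in(): hands the job in; it is judged then, once.
The state is a dict: "clock": time; "qpos": joint angles; "joint_velocities": joint speeds; "effort": joint torques, N m; "tool_pos": TCP position; "tcp_rot": TCP orientation; "ft_force": force on the tool from outside, world axes, zero at the start; "ft_torque": the same for the moment, N m; "gripper_width": finger opening in m; "grip_force": force on a finger pad.
Only numpy, scipy, OpenCV 4.12 (cv2) and the standard library are available. Lean on these libraries where they do the work, as an engineer would, in place of code of your own. Each camera call takes 0.05 s, during which the arm holds its last target. There are 200 camera calls.

TASK

Open the red route: take the red plate out of its rack and hang it by its eye on the red peg, so that it hangs there freely. Only then push the parcel along the chute's deck onto the tipping tray, so that its weight tips the tray and it slides off to lie flat, right way up, in the catch bin and the tray swings back level. Leave the other two plates in their slots and everything else on the table where it stands.

Things in the scene. Friction and masses are not known exactly. Their poses are not given: they have to be found in the camera images.
- red_plate: The red route plate, 6 mm enamelled aluminium, 0.15 kg: lower part 90 wide, 75 tall; above it a tab 60 wide, up to 150 mm. The eye (30 wide, 34 tall, arched top) is centred 92 mm above the lower edge; from 110 mm up the tab is solid, to be pinched from above. Starts upright in a rack slot. Origin: centre of lower edge; x width, y thickness (normal), z up; both faces alike. This is the one to hang.
- red_plate_eye (a point): Centre of the red plate's eye, 92 mm above its lower edge and 58 mm below its top edge.
- blue_plate: A blue route plate, 6 mm enamelled aluminium, 0.15 kg: lower part 90 wide, 75 tall; above it a tab 60 wide, up to 150 mm. The eye (30 wide, 34 tall, arched top) is centred 92 mm above the lower edge; from 110 mm up the tab is solid, to be pinched from above. Starts upright in a rack slot. Origin: centre of lower edge; x width, y thickness (normal), z up; both faces alike. Leave it in its slot.
- yellow_plate: A yellow route plate, 6 mm enamelled aluminium, 0.15 kg: lower part 90 wide, 75 tall; above it a tab 60 wide, up to 150 mm. The eye (30 wide, 34 tall, arched top) is centred 92 mm above the lower edge; from 110 mm up the tab is solid, to be pinched from above. Starts upright in a rack slot. Origin: centre of lower edge; x width, y thickness (normal), z up; both faces alike. Leave it in its slot.
- rack: Grey fixed rack, 130 (x) by 205 (y) by 50 mm high; three slots along its x, at y = -70, 0 and +70 mm, 9 mm wide, 30 mm deep, floor 20 mm above the table. One plate stands in each, in any order, tops at 170 mm, width along the rack's x. Origin: centre of the underside.
- hook: Fixed hook stand: black base 120 by 110 by 12 mm, round post 18 mm thick up to 195 mm, and a red peg 10 mm thick that runs out along the stand's -x, rising from 195 mm at the post to 207 mm at 75 mm out, then turning up to its tip. Origin: table level, below the peg's root (post axis 6 mm behind it).
- peg (a point): Point on the peg's centre line halfway along, 40 mm out from the post and 201 mm above the table; axes are those of the hook stand (the peg runs along -x, z up). A plate that hangs has its eye's centre about 10 mm below the peg's centre line.
- peg_tip (a point): Centre of the rounded free tip of the peg, 85 mm out from the post and 216 mm above the table.
- parcel: Film-faced cardboard parcel with a red sticker, 105 (x) by 110 (y) by 70 mm high, 0.4 to 0.65 kg, too wide to grasp. Origin: centre of the underside. Starts on the chute's deck, up to 18 mm off-centre and turned up to 0.28 rad. Slides easily on the chute (friction about 0.2).
- chute: Fixed tipping chute, flow along its +y, 232 (x) by 511 mm (y): a grey deck (y -155 to 0) at 100 mm height with green rails 25 mm high, 190 mm apart inside; then the tipping tray; then the catch bin. The deck's -y end is open. Origin: at table level, below the joint between deck and tray.
- deck_centre (a point): Point on the deck's upper face in mid-width, 80 mm before (-y) the chute's origin, 100 mm above the table.
- pivot (a point): Point in mid-width on the tray's upper face above its hinge, 35 mm past (+y) the chute's origin, 100 mm above the table. The hinge runs along the chute's x.
- tray (a joint): Tipping tray, aluminium, yellow rails 190 mm apart; from 30 mm before its hinge to 115 mm past it. 0: level with the deck; grows (rad) as the +y end sinks, stop at 0.7. A counterweight (0.04 Nm) keeps it level when empty; it tips when the parcel's centre is 10 to 20 mm past the hinge and swings back once the parcel is off.
- bin_floor (a point): Centre of the catch bin's floor (black), 240 mm past the chute's origin, 8 mm above the table; axes are those of the chute. The bin is 220 mm wide inside and reaches to 110 mm past this point; walls 60 mm high, end wall 80 mm.
- bottle: Green bottle, 56 mm across, 190 mm tall, stands on the table between rack and chute; moved more than 30 mm spoils the job. Origin: centre of the underside.
- stamp: Wooden hand stamp, 44 mm across, 90 mm tall; moved more than 30 mm spoils the job. Origin: underside.
- tape: Black tape dispenser, 160 by 60 by 90 mm; moved more than 30 mm spoils the job. Origin: underside.
- carton: Small carton with a yellow sticker, 110 by 140 by 80 mm; moved more than 30 mm spoils the job. Origin: underside.
- mug: Blue mug, 80 mm across, 95 mm tall; moved more than 30 mm spoils the job. Origin: underside.
- stapler: Red and black stapler, 140 by 36 by 55 mm; moved more than 30 mm spoils the job. Origin: underside.
There are look-alikes about, which are no part of the job. Leave any purple or turquoise look-alike of the parcel alone.

How it is judged:
On the way, in this order (a step that is already met when the one before it is completed fails the run):
1. the red plate hangs by its eye on the peg, let go (x of red_plate_eye in the frame of peg between -0.04 and 0.04 m and y of red_plate_eye in the frame of peg between -0.02 and 0.02 m and z of red_plate_eye in the frame of peg between -0.026 and -0.002 m and contact force between red_plate and hook above 0.3 N and angle between red_plate's own z axis and vertical below 0.35 rad and contact force between red_plate and the fingers below 0.05 N and linear speed of red_plate below 0.05 m/s), for 0.3 s.
2. the parcel's weight has tipped the tray (value of joint tray above 0.4 rad and angle between parcel's own z axis and vertical above 0.25 rad and y of parcel in the frame of pivot above 0 m and x of red_plate_eye in the frame of peg between -0.04 and 0.04 m and y of red_plate_eye in the frame of peg between -0.02 and 0.02 m and z of red_plate_eye in the frame of peg between -0.026 and -0.002 m and contact force between red_plate and hook above 0.3 N and angle between red_plate's own z axis and vertical below 0.35 rad and contact force between red_plate and the fingers below 0.05 N).
At the end, for the whole second after the job is handed in: Red plate at rest on the peg, not held: eye within 40 mm along and 20 mm across from the peg's middle, 2 to 26 mm below it, tilt under 0.35 rad. Parcel flat, right way up and at rest on the bin floor (80 mm each way of its centre, tilt under 0.15 rad); tray level (under 0.06 rad) (all of step 1 and x of parcel in the frame of bin_floor between -0.08 and 0.08 m and y of parcel in the frame of bin_floor between -0.08 and 0.08 m and z of parcel in the frame of bin_floor between -0.01 and 0.015 m and angle between parcel's own z axis and vertical below 0.15 rad and linear speed of parcel below 0.03 m/s and value of joint tray below 0.06 rad); the robot touches nothing.
It fails at once if a bystander is knocked over or moved more than 30 mm (distance of any of bottle, stamp, tape, carton, mug, stapler from where it was at the start of the episode above 0.03 m or angle between any of bottle, stamp, tape, carton, mug, stapler's own z axis and vertical above 0.5 rad).
It fails at once if the blue or yellow plate is moved more than 30 mm (distance of any of blue_plate, yellow_plate from where it was at the start of the episode above 0.03 m).
It also fails if it takes over 58 s, if anything falls off the work surface, if the arm or the gripper's body presses on something with over 40 N, if the wrist force passes 120 N, or if a joint passes its speed limit or range.

## Working session

There is one attempt and no reset: what is moved stays moved. The work goes in short steps, Python scripts to look and compute and a tool call to move; the robot and the scene stay as the last step left them, time stands still between calls to the robot, and variables do not carry over. Pictures are saved under pics/ and viewed, at most 10 in all, crops included, and the job is handed in when it is done.

Besides the shell and the picture viewer there is one more tool, called after "Emit:" as a command line: name --argument value ..., lists and objects as JSON in quotes. play_rows: Moves the arm, as the interface text tells. Its arguments: {"type":"object","properties":{"dp":{"type":"array","items":{"type":"array","items":{"type":"number"}}},"twist":{"type":"array","items":{"type":"array","items":{"type":"number"}}},"fingers":{"type":"array","items":{"type":"number"}},"squeeze":{"type":"number"}},"required":["dp","twist","fingers"]}

```bash
mkdir -p pics; ls
python3 - <<'E'
from station import r
import numpy as np,cv2
for n in("scene","side"):
    c=r.capture(n); np.savez(f"{n}0.npz",**c)
    cv2.imwrite(f"pics/{n}0.png",c["color"][...,::-1]); print(n,c["position"],c["attitude"],c["mtx"].tolist())
print(r.read_state())
E
```

```text
pics
scene [ 1.26379007 -0.01067693  1.12742464] [ 0.66024086  0.67407188 -0.23056286 -0.23780217] [[497.45804389473045, 0.0, 326.0778149251718], [0.0, 497.45804389473045, 237.68129106662815], [0.0, 0.0, 1.0]]
side [ 0.18653202 -1.01893166  1.07689618] [ 0.90156711 -0.12741349  0.06718569 -0.40795666] [[514.7287838560973, 0.0, 314.26885645914996], [0.0, 514.7287838560973, 238.89439607062772], [0.0, 0.0, 1.0]]
{'clock': 0.1, 'qpos': array([ 1.14943144e+00,  3.51136705e-01,  1.65230533e+00, -7.98436772e-06,
        1.13910077e+00, -8.46080141e-02]), 'joint_velocities': array([ 5.94246295e-04, -2.07903953e-03, -9.95432159e-05,  1.14809896e-03,
        1.75478019e-03,  1.52418058e-03]), 'effort': array([ 1.28819440e-03, -4.98029923e+01, -2.85696834e+01,  6.99742232e-02,
        2.39251036e-02, -8.66079040e-05]), 'tool_pos': array([0.18160116, 0.51885448, 0.21820108]), 'tcp_rot': array([ 1.67582273e-01,  9.85857980e-01, -4.60860509e-04, -1.15399883e-04]), 'ft_force': array([-0.10817277,  0.11359232, -0.52932387]), 'ft_torque': array([-0.02805162,  0.025262  ,  0.03116248]), 'grip_force': 0.0, 'gripper_width': 0.09308605855210463}
```

View pics/scene0.png

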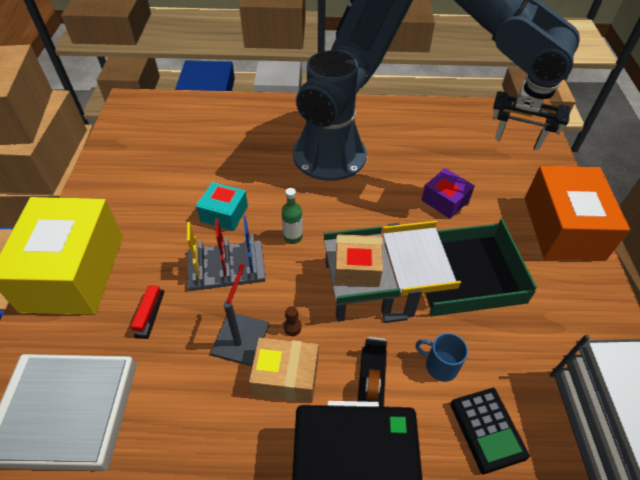

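View pics/side0.png

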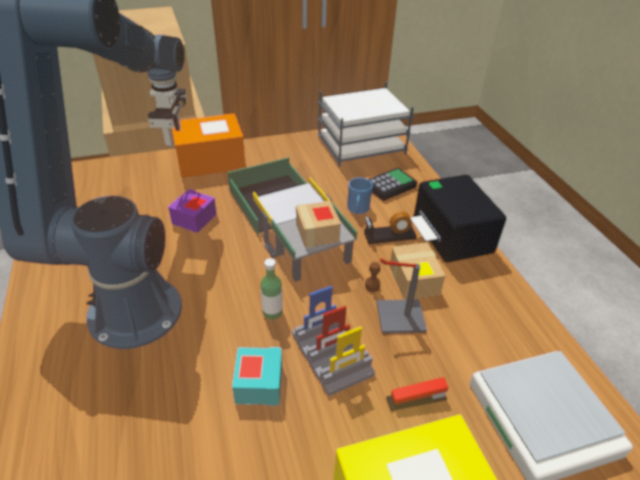

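The scene shows the red plate in the middle slot at (221,245), the blue one at (248,240) and the yellow one at (193,250). The red peg runs from (231,302) to (241,268). The parcel is on the deck at (358,258), the tray at (420,258) and the bin at (480,270). The bottle is at (291,215) and the stamp at (291,320).

Look-alikes with red stickers are the turquoise box (222,203), the purple box (448,190) and the tan parcel (358,258). Only the tan one lies on the chute's deck, so it is the parcel. Other red items are the stapler (147,308), the peg and the plate. The plate is the flat one standing in the rack.

```bash
cat > h.py <<'E'
import numpy as np,cv2
from scipy.spatial.transform import Rotation as R
def cloud(c):
    d=c["depth"];v,u=np.mgrid[0:480,0:640];K=c["mtx"]
    p=np.stack([(u-K[0,2])/K[0,0]*d,(v-K[1,2])/K[1,1]*d,d],-1)
    return p@R.from_quat(c["attitude"]).as_matrix().T+c["position"]
def hsv(c): return cv2.cvtColor(c["color"],cv2.COLOR_RGB2HSV)
def mask(c,col):
    h=hsv(c);H,S,V=h[...,0],h[...,1].astype(int),h[...,2]
    f={"red":((H<6)|(H>174)),"yellow":(H>22)&(H<34),"blue":(H>105)&(H<125),"green":(H>45)&(H<90)}[col]
    return f&(S>130)&(V>50)&(c["depth"]>0)
def box(m,u0,v0,u1,v1):
    z=np.zeros_like(m);z[v0:v1,u0:u1]=1;return m&z
def line(P):
    m=np.median(P,0);_,s,vt=np.linalg.svd(P-P.mean(0),full_matrices=False);return P.mean(0),vt,s/np.sqrt(len(P))
E
python3 - <<'E'
from h import *
np.set_printoptions(precision=4,suppress=True)
B={"scene":{"redplate":("red",210,210,228,262),"blue":("blue",240,215,258,255),"yellow":("yellow",185,220,200,280),"peg":("red",226,262,246,306),"sticker":("red",344,245,375,268),"trayrail":("yellow",380,220,470,300)},
"side":{"redplate":("red",316,300,350,350),"blue":("blue",300,285,335,320),"yellow":("yellow",330,325,366,370),"peg":("red",378,256,420,270),"sticker":("red",310,205,335,222),"trayrail":("yellow",250,175,345,230)}}
for n in B:
    c=np.load(n+"0.npz");P=cloud(c)
    for k,(col,*b) in B[n].items():
        m=box(mask(c,col),*b);Q=P[m];v,u=np.nonzero(m)
        if len(Q)<5: print(n,k,len(Q));continue
        o,vt,s=line(Q)
        print(n,k,len(Q),"mean",o,"min",np.percentile(Q,2,axis=0),"max",np.percentile(Q,98,axis=0),"\n  dir",vt[0],"nrm",vt[2],"s",s)
E
```

```text
scene redplate 168 mean [ 0.4776 -0.2787  0.1312] min [ 0.3371 -0.3286  0.0014] max [ 0.5159 -0.2705  0.1734] 
  dir [0.6048 0.2107 0.768 ] nrm [ 0.2695 -0.9616  0.0515] s [0.0466 0.0284 0.0033]
scene blue 79 mean [ 0.4782 -0.2074  0.1442] min [ 0.4404 -0.2162  0.0716] max [ 0.4948 -0.2024  0.1725] 
  dir [ 0.2569  0.0286 -0.966 ] nrm [-0.2309  0.9724 -0.0326] s [0.0316 0.0143 0.0016]
scene yellow 117 mean [ 0.4692 -0.3562  0.1162] min [ 0.3211 -0.4171 -0.0021] max [ 0.5261 -0.3392  0.1727] 
  dir [0.6635 0.2947 0.6877] nrm [-0.3328  0.9395 -0.0815] s [0.0796 0.03   0.0042]
scene peg 171 mean [ 0.6531 -0.206   0.2001] min [ 0.5151 -0.2416  0.0197] max [ 0.7015 -0.1915  0.2203] 
  dir [0.7335 0.1089 0.671 ] nrm [ 0.1727  0.9249 -0.3388] s [0.0479 0.0245 0.0025]
scene sticker 400 mean [0.5532 0.0726 0.1704] min [0.5295 0.0442 0.1665] max [0.5767 0.1006 0.1743] 
  dir [-0.0607 -0.9982  0.0024] nrm [-0.0045  0.0027  1.    ] s [0.0171 0.014  0.0019]
scene trayrail 267 mean [0.5089 0.2344 0.1204] min [0.3962 0.152  0.1159] max [0.6115 0.3187 0.126 ] 
  dir [ 0.9764  0.2158 -0.0021] nrm [ 0
[... 317 characters left out ...]
-0.3594  0.0561] max [ 0.522  -0.3398  0.172 ] 
  dir [ 0.0371  0.1355 -0.9901] nrm [ 0.3332 -0.9357 -0.1156] s [0.0345 0.023  0.0088]
side peg 40 mean [ 0.6528 -0.2082  0.2056] min [ 0.6185 -0.2219  0.1958] max [ 0.6974 -0.2007  0.2164] 
  dir [ 0.9525 -0.2323 -0.1969] nrm [-0.3046 -0.7205 -0.623 ] s [0.024  0.0028 0.0013]
side sticker 176 mean [0.5508 0.0702 0.1714] min [0.5292 0.0463 0.1674] max [0.5718 0.0951 0.1753] 
  dir [ 0.0188  0.9998 -0.0089] nrm [ 0.0011 -0.0089 -1.    ] s [0.0149 0.0127 0.0019]
side trayrail 158 mean [0.5085 0.2448 0.1162] min [0.392  0.1555 0.1013] max [0.6069 0.3181 0.1263] 
  dir [-0.9979 -0.0528 -0.0361] nrm [ 0.0454 -0.1853 -0.9816] s [0.0968 0.048  0.013 ]
```

Run:
```python
from h import *
a=np.load("scene0.npz")["color"];b=np.load("side0.npz")["color"]
f=lambda i,u0,v0,u1,v1:cv2.resize(i[v0:v1,u0:u1],(400,int(400*(v1-v0)/(u1-u0))),interpolation=cv2.INTER_CUBIC)[:300]
t=[f(a,170,200,330,320),f(a,320,210,480,330),f(b,280,230,440,350),f(b,240,170,400,290)]
im=np.vstack([np.hstack(t[:2]),np.hstack(t[2:])])
cv2.imwrite("pics/crop.png",im[...,::-1])
```

```text
(no output)
```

View pics/crop.png

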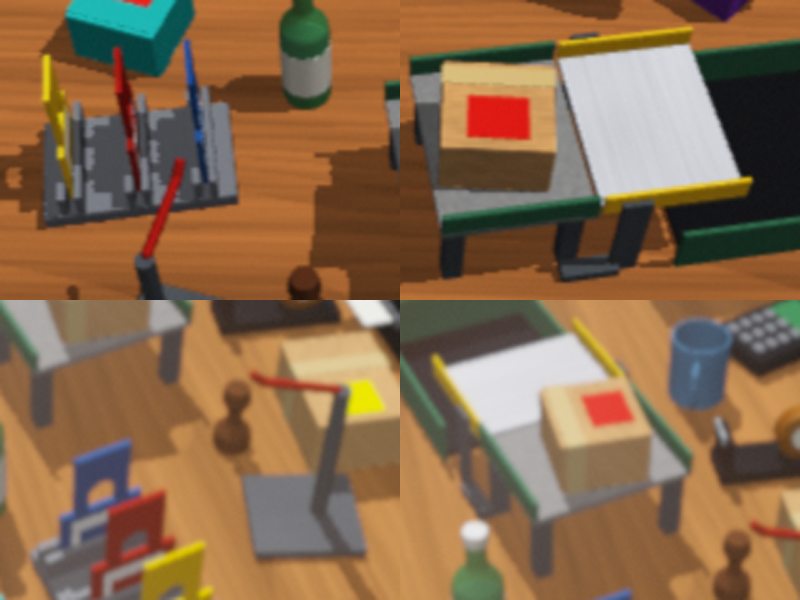

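The crop confirms the red plate is the middle one in the rack, the peg points back toward the robot with its tip raised, and the tan parcel is on the deck. Next I refine the fits.

Run:
```python
from h import *
np.set_printoptions(precision=4,suppress=True)
def rline(XY,tol,it=500):
    rng=np.random.default_rng(0);best=None
    for _ in range(it):
        a,b=XY[rng.choice(len(XY),2,replace=False)];d=b-a;L=np.linalg.norm(d)
        if L<.01: continue
        n=np.array([-d[1],d[0]])/L;k=abs((XY-a)@n)<tol
        if best is None or k.sum()>best.sum(): best=k
    o,vt,s=line(XY[best]);d=vt[0]*np.sign(vt[0][np.argmax(abs(vt[0]))]);return best,o,d
C={n:np.load(n+"0.npz") for n in("scene","side")};P={n:cloud(C[n]) for n in C}
for n,b in(("scene",(205,205,232,265)),("side",(312,300,352,355))):
    Q=P[n][box(mask(C[n],"red"),*b)];Q=Q[(Q[:,2]>.06)&(Q[:,2]<.18)]
    k,o,d=rline(Q[:,:2],.003);Q=Q[k];t=(Q[:,:2]-o)@d
    tt=t[Q[:,2]>.115]
    print(n,"plate",len(Q),o,d,np.arctan2(d[1],d[0]),"tab t",np.percentile(tt,[1,99]),"tab centre",o+d*np.percentile(tt,[1,99]).mean(),"zmax",np.percentile(Q[:,2],98))
for n,b in(("scene",(226,262,248,306)),("side",(370,250,420,272))):
    m=box(mask(C[n],"red"),*b);Q=P[n][m];Q=Q[(Q[:,2]>.185)&(Q[:,2]<.23)]
    k,o,d=rline(Q[:,:2],.004);Q=Q[k];t=(Q[:,:2]-o)@d
    print(n,"peg",len(Q),o,d,np.arctan2(d[1],d[0]),"ends",o+d*t.min(),o+d*t.max(),"z@ends",Q[np.argmin(t)],Q[np.argmax(t)])
# tray rails, tray/deck
for n,b in(("scene",(380,220,470,300)),("side",(250,175,345,230))):
    Q=P[n][box(mask(C[n],"yellow"),*b)];Q=Q[(Q[:,2]>.108)&(Q[:,2]<.135)]
    for lo,hi in((.35,.5),(.5,.68)):
        q=Q[(Q[:,0]>lo)&(Q[:,0]<hi)]
        k,o,d=rline(q[:,:2],.004);q=q[k];t=(q[:,:2]-o)@d
        print(n,"rail",len(q),o,d,np.arctan2(-d[0],d[1]),o+d*t.min(),o+d*t.max())
# parcel top
for n,b in(("scene",(325,230,395,290)),("side",(285,195,350,255))):
    p=P[n];m=box((abs(p[...,2]-.17)<.006),*b);m=cv2.morphologyEx(m.astype(np.uint8),cv2.MORPH_OPEN,np.ones((3,3)))>0
    Q=p[m];rc=cv2.minAreaRect((Q[:,:2]*1000).astype(np.float32));print(n,"parcel",len(Q),rc)
    for col in ("red",):
        pass
# all clouds bystanders near
for n in C:
    p=P[n].reshape(-1,3);k=(p[:,0]>.2)&(p[:,0]<.85)&(abs(p[:,1])<.6)&(p[:,2]>.13)&(p[:,2]<.3);q=p[k]
    g=np.round(q[:,:2]/.03).astype(int);u,ct=np.unique(g,axis=0,return_counts=True)
    print(n,[(round(a*.03,2),round(b*.03,2),int(c)) for (a,b),c in zip(u,ct) if c>6])
```

```text
scene plate 154 [ 0.485 -0.276] [0.9873 0.1589] 0.15956291422751023 tab t [-0.0423  0.0179] tab centre [ 0.473 -0.278] zmax 0.17339263448090378
side plate 451 [ 0.4654 -0.2841] [0.9854 0.1703] 0.17117616135814842 tab t [-0.0234  0.0299] tab centre [ 0.4686 -0.2836] zmax 0.17165899718908795
scene peg 149 [ 0.658  -0.2042] [ 0.9652 -0.2615] -0.2645732140035183 ends [ 0.614  -0.1923] [ 0.7042 -0.2168] z@ends [ 0.6135 -0.1944  0.2178] [ 0.7051 -0.2134  0.2008]
side peg 39 [ 0.6517 -0.2077] [ 0.9745 -0.2242] -0.22609214381294007 ends [ 0.6169 -0.1997] [ 0.6981 -0.2184] z@ends [ 0.6169 -0.1996  0.2179] [ 0.6974 -0.2211  0.2002]
scene rail 117 [0.4075 0.213 ] [-0.1736  0.9848] 0.17450161465293637 [0.4194 0.1455] [0.3949 0.2841]
scene rail 137 [0.5988 0.252 ] [-0.1764  0.9843] 0.1773082884457917 [0.6117 0.1801] [0.5865 0.3203]
side rail 61 [0.4015 0.2267] [-0.1644  0.9864] 0.16517898039288773 [0.4141 0.1509] [0.3912 0.2881]
side rail 86 [0.5955 0.2506] [-0.1767  0.9843] 0.17767012926661555 [0.607  0.1861] [0.5832 0.3187]
scene parcel 1614 ((537.80029296875, 74.14053344726562), (111.017471313
[... 4692 characters left out ...]
, np.float64(-0.21), 49), (np.float64(0.66), np.float64(-0.21), 48), (np.float64(0.69), np.float64(-0.24), 37), (np.float64(0.69), np.float64(-0.21), 114), (np.float64(0.72), np.float64(-0.24), 17), (np.float64(0.72), np.float64(-0.21), 29), (np.float64(0.75), np.float64(0.54), 28), (np.float64(0.75), np.float64(0.57), 14), (np.float64(0.78), np.float64(0.54), 66), (np.float64(0.78), np.float64(0.57), 40), (np.float64(0.78), np.float64(0.6), 25), (np.float64(0.81), np.float64(0.54), 42), (np.float64(0.81), np.float64(0.57), 44), (np.float64(0.81), np.float64(0.6), 19), (np.float64(0.84), np.float64(0.54), 31), (np.float64(0.84), np.float64(0.57), 42), (np.float64(0.84), np.float64(0.6), 15)]
```

```bash
cat >> h.py <<'E'
def down(yaw): # tool pointing down, tool y at world angle yaw (deg)
    a=np.deg2rad(yaw);y=np.array([np.cos(a),np.sin(a),0]);z=np.array([0,0,-1.]);return R.from_matrix(np.stack([np.cross(y,z),y,z],1))
def plan(p1,yaw1,n,p0=None,arc=False,dz_first=None,yaw0=None):
    if p0 is None:
        from station import r
        s=r.read_state();p0=s["tool_pos"];y=R.from_quat(s["tcp_rot"]).as_matrix()[:,1];yaw0=np.rad2deg(np.arctan2(y[1],y[0]))
    p0=np.array(p0);p1=np.array(p1);dy=yaw1-yaw0
    print("from",p0.round(4),round(yaw0,1),"to",p1,yaw1)
    cur=p0.copy();cy=yaw0;out=[]
    for i in range(1,n+1):
        f=i/n;g=p0+f*(p1-p0)
        if arc:
            r0,r1=np.hypot(*p0[:2]),np.hypot(*p1[:2]);a0,a1=np.arctan2(p0[1],p0[0]),np.arctan2(p1[1],p1[0])
            g[:2]=(r0+f*(r1-r0))*np.array([np.cos(a0+f*(a1-a0)),np.sin(a0+f*(a1-a0))])
        d=(down(cy).inv().apply(g-cur)*100).round(1);t=round(-(yaw0+f*dy-cy),1)
        cur=cur+down(cy).apply(d/100);cy-=t;out.append((d.tolist(),t))
    for k in range(0,n,8):
        print([o[0] for o in out[k:k+8]]);print([[0,0,o[1]] for o in out[k:k+8]])
    print("end",cur.round(4),round(cy,1))
E
python3 -c "
from h import *
plan([.452,-.276,.27],-79,24,arc=True)"
```

```text
from [0.1816 0.5189 0.2182] 70.7 to [ 0.452 -0.276  0.27 ] -79
[[-4.1, -0.2, -0.2], [-4.0, -0.1, -0.2], [-4.1, 0.0, -0.2], [-4.1, 0.2, -0.3], [-4.0, 0.3, -0.2], [-4.0, 0.5, -0.2], [-4.0, 0.6, -0.2], [-4.0, 0.8, -0.2]]
[[0, 0, np.float64(6.2)], [0, 0, np.float64(6.3)], [0, 0, np.float64(6.2)], [0, 0, np.float64(6.3)], [0, 0, np.float64(6.2)], [0, 0, np.float64(6.2)], [0, 0, np.float64(6.3)], [0, 0, np.float64(6.2)]]
[[-3.9, 0.8, -0.2], [-3.9, 1.0, -0.3], [-3.9, 1.2, -0.2], [-3.8, 1.3, -0.2], [-3.7, 1.4, -0.2], [-3.7, 1.5, -0.2], [-3.7, 1.6, -0.2], [-3.5, 1.8, -0.3]]
[[0, 0, np.float64(6.2)], [0, 0, np.float64(6.3)], [0, 0, np.float64(6.2)], [0, 0, np.float64(6.3)], [0, 0, np.float64(6.2)], [0, 0, np.float64(6.2)], [0, 0, np.float64(6.3)], [0, 0, np.float64(6.2)]]
[[-3.5, 1.9, -0.2], [-3.5, 2.0, -0.2], [-3.3, 2.1, -0.2], [-3.3, 2.3, -0.2], [-3.2, 2.3, -0.2], [-3.1, 2.5, -0.2], [-3.0, 2.5, -0.3], [-2.9, 2.6, -0.2]]
[[0, 0, np.float64(6.2)], [0, 0, np.float64(6.3)], [0, 0, np.float64(6.2)], [0, 0, np.float64(6.3)], [0, 0, np.float64(6.2)], [0, 0, np.float64(6.2)], [0, 0, np.float64(6.3)], [0, 0, np.float64(6.2)]]
end [ 0.4518 -0.2756  0.2702] -79.0
```

Emit:
play_rows --dp '[[-4.1, -0.2, -0.2], [-4.0, -0.1, -0.2], [-4.1, 0.0, -0.2], [-4.1, 0.2, -0.3], [-4.0, 0.3, -0.2], [-4.0, 0.5, -0.2], [-4.0, 0.6, -0.2], [-4.0, 0.8, -0.2]]' --twist '[[0, 0, 6.2], [0, 0, 6.3], [0, 0, 6.2], [0, 0, 6.3], [0, 0, 6.2], [0, 0, 6.2], [0, 0, 6.3], [0, 0, 6.2]]' --fingers '[0.5, 0.5, 0.5, 0.5, 0.5, 0.5, 0.5, 0.5]'

```text
clock: 0.77
tool_pos: [0.4373, 0.3231, 0.2354]
tcp_rot: [0.57, 0.822, -0.0, -0.0]
ft_force: [-0.1, 0.2, -0.2]
gripper_width: 0.0476
grip_force: 0.0
```

Emit:
play_rows --dp '[[-3.9, 0.8, -0.2], [-3.9, 1.0, -0.3], [-3.9, 1.2, -0.2], [-3.8, 1.3, -0.2], [-3.7, 1.4, -0.2], [-3.7, 1.5, -0.2], [-3.7, 1.6, -0.2], [-3.5, 1.8, -0.3]]' --twist '[[0, 0, 6.2], [0, 0, 6.3], [0, 0, 6.2], [0, 0, 6.3], [0, 0, 6.2], [0, 0, 6.2], [0, 0, 6.3], [0, 0, 6.2]]' --fingers '[0.5, 0.5, 0.5, 0.5, 0.5, 0.5, 0.5, 0.5]'

```text
clock: 1.43
tool_pos: [0.5358, 0.0231, 0.2533]
tcp_rot: [0.863, 0.504, -0.0, -0.0]
ft_force: [0.9, 0.1, -0.0]
gripper_width: 0.0465
grip_force: 0.0
```

Emit:
play_rows --dp '[[-3.5, 1.9, -0.2], [-3.5, 2.0, -0.2], [-3.3, 2.1, -0.2], [-3.3, 2.3, -0.2], [-3.2, 2.3, -0.2], [-3.1, 2.5, -0.2], [-3.0, 2.5, -0.3], [-2.9, 2.6, -0.2]]' --twist '[[0, 0, 6.2], [0, 0, 6.3], [0, 0, 6.2], [0, 0, 6.3], [0, 0, 6.2], [0, 0, 6.2], [0, 0, 6.3], [0, 0, 6.2]]' --fingers '[0.5, 0.5, 0.5, 0.5, 0.5, 0.5, 0.5, 0.5]'

```text
clock: 2.1
tool_pos: [0.4509, -0.2771, 0.2706]
tcp_rot: [0.996, 0.093, -0.0, -0.0]
ft_force: [1.2, -0.3, 0.8]
gripper_width: 0.0466
grip_force: 0.0
```

Run:
```python
from station import r
from h import *
np.set_printoptions(precision=4,suppress=True)
c=r.capture("wrist");np.savez("w1.npz",**c);cv2.imwrite("pics/w1.png",c["color"][...,::-1])
print(c["position"],R.from_quat(c["attitude"]).as_matrix())
P=cloud(c)
for col in("red","blue","yellow"):
    m=mask(c,col);Q=P[m];Q=Q[(Q[:,2]>.05)&(Q[:,2]<.18)]
    if len(Q)<20: print(col,len(Q));continue
    q=Q[Q[:,2]>.155];print(col,len(Q),len(q))
    if len(q)>10:
        o,vt,s=line(q[:,:2]);rc=cv2.minAreaRect((q[:,:2]*1000).astype(np.float32));print(o,vt[0],rc,np.median(q[:,2]))
print(r.read_state()["tool_pos"])
```

```text
[ 0.5294 -0.2623  0.4369] [[ 0.1851 -0.9416 -0.2812]
 [-0.9827 -0.1774 -0.0529]
 [-0.0001  0.2861 -0.9582]]
red 1850 405
[ 0.4724 -0.2803] [-0.9839 -0.1785] ((471.1530456542969, -280.42156982421875), (59.42662048339844, 5.201899528503418), 9.123712539672852) 0.17036524202708808
blue 584 261
[ 0.4545 -0.2147] [-0.9845 -0.1752] ((456.3103942871094, -214.44720458984375), (54.25844192504883, 1.0199233293533325), 9.675257682800293) 0.16277348431683109
yellow 10856 219
[ 0.4976 -0.3466] [-0.9833 -0.1821] ((497.2548522949219, -346.51837158203125), (27.476797103881836, 5.45302677154541), 10.87411117553711) 0.17026143027243856
[ 0.4481 -0.2817  0.2709]
```

View pics/w1.png

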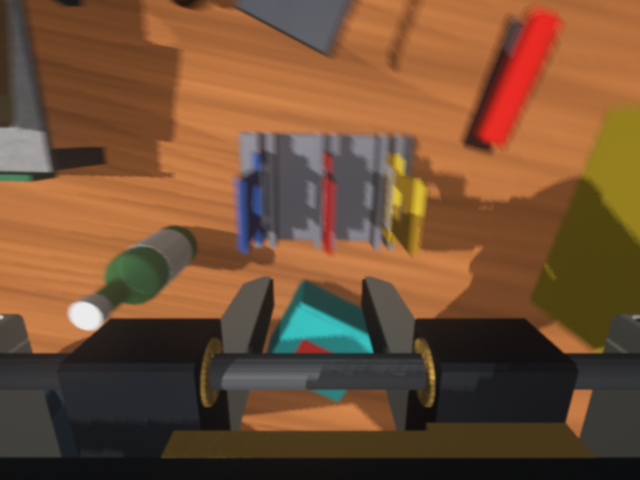

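The wrist view shows the red plate's top edge at (329,205), centred in the rack between blue (245,215) and yellow (415,215). The measured length of 59 mm and height of 0.170 m match the tab.

```bash
python3 -c "
from h import *
from station import r
print(r.read_state()['joint_velocities'])
plan([.4714,-.2804,.142],-80,6)"
```

```text
[ 0.10228009  0.0024374   0.00710412  0.01441192 -0.00446628 -0.07438981]
from [ 0.4481 -0.2817  0.2709] -79.9 to [ 0.4714 -0.2804  0.142 ] -80
[[0.4, 0.0, 2.1], [0.4, 0.1, 2.2], [0.4, 0.0, 2.1], [0.3, 0.1, 2.2], [0.4, 0.0, 2.1], [0.4, 0.1, 2.2]]
[[0, 0, np.float64(0.0)], [0, 0, np.float64(0.0)], [0, 0, np.float64(0.0)], [0, 0, np.float64(0.0)], [0, 0, np.float64(0.1)], [0, 0, np.float64(-0.0)]]
end [ 0.4713 -0.2807  0.1419] -80.0
```

Emit:
play_rows --dp '[[0.6, 0.3, 2.0], [0.6, 0.3, 2.0], [0.6, 0.2, 2.0], [0, 0, 0], [0, 0, 0], [0, 0, 0]]' --twist '[[0, 0, 0.5], [0, 0, 0.5], [0, 0, 0], [0, 0, 0], [0, 0, 0], [0, 0, 0]]' --fingers '[0.5, 0.5, 0.5, 0.5, 0.5, 0.5]'

```text
clock: 2.65
tool_pos: [0.4712, -0.28, 0.2116]
tcp_rot: [0.996, 0.087, 0.0, 0.0]
ft_force: [-0.0, -0.9, 0.4]
gripper_width: 0.0463
grip_force: 0.0
```

```bash
python3 -c "
from h import *
plan([.4714,-.2804,.142],-80,5)"
```

```text
from [ 0.4712 -0.28    0.2116] -80.0 to [ 0.4714 -0.2804  0.142 ] -80
[[0.0, 0.0, 1.4], [0.0, 0.0, 1.4], [0.0, 0.0, 1.4], [0.0, 0.0, 1.4], [0.0, 0.0, 1.4]]
[[0, 0, np.float64(0.0)], [0, 0, np.float64(0.0)], [0, 0, np.float64(0.0)], [0, 0, np.float64(0.0)], [0, 0, np.float64(0.0)]]
end [ 0.4712 -0.28    0.1416] -80.0
```

Emit:
play_rows --dp '[[0, 0, 2.3], [0, 0, 2.3], [0, 0, 2.3], [0, 0, 0], [0, 0, 0], [0, 0, 0], [0, 0, 0], [0, 0, 0]]' --twist '[[0, 0, 0], [0, 0, 0], [0, 0, 0], [0, 0, 0], [0, 0, 0], [0, 0, 0], [0, 0, 0], [0, 0, 0]]' --fingers '[0.5, 0.5, 0.5, 0.5, 1, 1, 1, 1]' --squeeze 25

```text
clock: 3.32
tool_pos: [0.4716, -0.2804, 0.1431]
tcp_rot: [0.996, 0.087, 0.001, 0.001]
ft_force: [-0.7, 0.8, 0.1]
gripper_width: 0.0242
grip_force: 0.0
```

Emit:
play_rows --dp '[[0, 0, 0], [0, 0, 0], [0, 0, -2], [0, 0, -3], [0, 0, -3], [0, 0, -3], [0, 0, -1], [0, 0, 0]]' --twist '[[0, 0, 0], [0, 0, 0], [0, 0, 0], [0, 0, 0], [0, 0, 0], [0, 0, 0], [0, 0, 0], [0, 0, 0]]' --fingers '[1, 1, 1, 1, 1, 1, 1, 1]'

```text
clock: 3.98
tool_pos: [0.4718, -0.2805, 0.2639]
tcp_rot: [0.996, 0.087, 0.002, 0.001]
ft_force: [-0.1, -0.0, -0.9]
gripper_width: 0.0055
grip_force: 25.0
```

```bash
python3 -c "
from h import *
plan([.552,-.180,.322],-14,10,p0=[.4718,-.2805,.322],yaw0=-80)"
```

```text
from [ 0.4718 -0.2805  0.322 ] -80 to [ 0.552 -0.18   0.322] -14
[[1.0, -0.9, 0.0], [1.0, -0.7, 0.0], [1.1, -0.6, 0.0], [1.2, -0.5, 0.0], [1.3, -0.3, 0.0], [1.2, -0.2, 0.0], [1.3, -0.0, 0.0], [1.3, 0.1, 0.0]]
[[0, 0, -6.6], [0, 0, -6.6], [0, 0, -6.6], [0, 0, -6.6], [0, 0, -6.6], [0, 0, -6.6], [0, 0, -6.6], [0, 0, -6.6]]
[[1.3, 0.2, 0.0], [1.2, 0.4, 0.0]]
[[0, 0, -6.6], [0, 0, -6.6]]
end [ 0.5516 -0.1798  0.322 ] -14.0
```

Emit:
play_rows --dp '[[0, 0, -3], [0, 0, -2.8], [1.0, -0.9, 0], [1.0, -0.7, 0], [1.1, -0.6, 0], [1.2, -0.5, 0], [1.3, -0.3, 0], [1.2, -0.2, 0]]' --twist '[[0, 0, 0], [0, 0, 0], [0, 0, -6.6], [0, 0, -6.6], [0, 0, -6.6], [0, 0, -6.6], [0, 0, -6.6], [0, 0, -6.6]]' --fingers '[1, 1, 1, 1, 1, 1, 1, 1]'

```text
clock: 4.65
tool_pos: [0.5187, -0.2191, 0.3171]
tcp_rot: [0.907, 0.422, -0.001, -0.001]
ft_force: [0.1, -0.4, -1.4]
gripper_width: 0.0057
grip_force: 25.0
```

Emit:
play_rows --dp '[[1.3, 0, 0], [1.3, 0.1, 0], [1.3, 0.2, 0], [1.2, 0.4, 0], [0, 0, 0], [0, 0, 0], [0, 0, 0], [0, 0, 0]]' --twist '[[0, 0, -6.6], [0, 0, -6.6], [0, 0, -6.6], [0, 0, -6.6], [0, 0, 0], [0, 0, 0], [0, 0, 0], [0, 0, 0]]' --fingers '[1, 1, 1, 1, 1, 1, 1, 1]'

```text
clock: 5.32
tool_pos: [0.5503, -0.1798, 0.319]
tcp_rot: [0.789, 0.614, -0.0, -0.0]
ft_force: [-0.2, -0.2, -1.3]
gripper_width: 0.0059
grip_force: 25.0
```

Run:
```python
from station import r
from h import *
np.set_printoptions(precision=4,suppress=True)
c={n:r.capture(n) for n in("wrist","scene")}
for n in c: np.savez(n+"2.npz",**c[n])
w=c["wrist"]["color"];s=cv2.resize(c["scene"]["color"][180:340,180:380],(400,320))
im=np.zeros((480,800,3),np.uint8);im[:300,:400]=cv2.resize(w,(400,300));im[:320,400:]=s
cv2.imwrite("pics/w2.png",im[...,::-1])
for n in c:
    P=cloud(c[n]);m=mask(c[n],"red");Q=P[m]
    k=(Q[:,0]>.58)&(Q[:,0]<.73)&(Q[:,1]<-.15)&(Q[:,1]>-.27)&(Q[:,2]>.185)&(Q[:,2]<.235);q=Q[k]
    print(n,"peg",len(q))
    if len(q)>20:
        o,vt,sg=line(q);rc=cv2.minAreaRect((q[:,:2]*1000).astype(np.float32));print(o,vt[0],sg,rc,q.min(0),q.max(0))
    k=(Q[:,2]>.17)&(Q[:,0]>.5)&(Q[:,0]<.59)&(abs(Q[:,1]+.18)<.08);q=Q[k]
    print(n,"plate",len(q))
    if len(q)>20:
        o,vt,sg=line(q[:,:2]);print(o,vt[0],q.min(0),q.max(0))
st=r.read_state();print(st["tool_pos"],st["qpos"],st["gripper_width"])
```

```text
wrist peg 1083
[ 0.6562 -0.2035  0.2073] [-0.9486  0.2414  0.2047] [0.027  0.0027 0.0017] ((657.1871948242188, -204.46607971191406), (9.06027603149414, 93.4482421875), 75.63389587402344) [ 0.6119 -0.2189  0.1951] [ 0.7023 -0.19    0.2224]
wrist plate 2028
[ 0.5531 -0.167 ] [-0.2118 -0.9773] [ 0.5125 -0.2055  0.1972] [ 0.564  -0.1346  0.4168]
scene peg 166
[ 0.6585 -0.2047  0.2065] [ 0.9499 -0.2486 -0.1893] [0.0279 0.0028 0.0025] ((659.0326538085938, -205.2362518310547), (11.095616340637207, 92.3867416381836), 74.98643493652344) [ 0.6135 -0.2216  0.1942] [ 0.7042 -0.1908  0.2216]
scene plate 724
[ 0.5557 -0.1743] [-0.2416 -0.9704] [ 0.5394 -0.2221  0.1827] [ 0.5694 -0.1342  0.3435]
[ 0.5505 -0.1798  0.3194] [-0.396   0.3244  1.4386 -0.0001  1.3788 -0.1494] 0.0055913044251034725
```

View pics/w2.png

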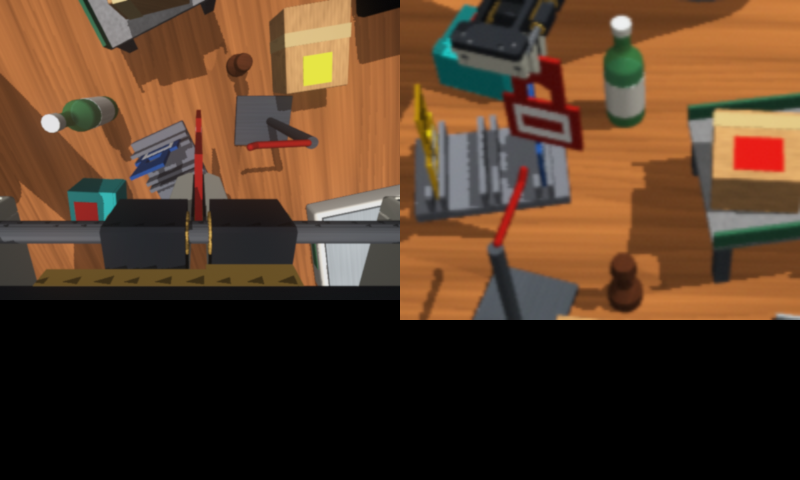

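The crop shows the plate held across the peg direction with its eye in front of the peg tip. The wrist panel has the peg at (250–315,145) and the post at (315,142).

Emit:
play_rows --dp '[[0.3, 0, 2], [0, 0, 3], [0, 0, 3], [0, 0, 0], [0, 0, 0], [0, 0, 0]]' --twist '[[0, 0, 0.6], [0, 0, 0], [0, 0, 0], [0, 0, 0], [0, 0, 0], [0, 0, 0]]' --fingers '[1, 1, 1, 1, 1, 1]'

```text
clock: 5.92
tool_pos: [0.5522, -0.1768, 0.2415]
tcp_rot: [0.791, 0.611, 0.001, 0.001]
ft_force: [0.6, 0.9, -1.1]
gripper_width: 0.0059
grip_force: 25.0
```

Run:
```python
from station import r
from h import *
np.set_printoptions(precision=4,suppress=True)
c={n:r.capture(n) for n in("side","scene")}
s=r.read_state();T=R.from_quat(s["tcp_rot"]);tp=s["tool_pos"];print(tp,T.as_matrix()[:,1])
e=T.as_matrix()[:,1];e=np.array([e[0],e[1],0])
# eye: hole = non-red pixels in tab of plate; report plate cloud in plate coords
for n in c:
    P=cloud(c[n]);Q=P[mask(c[n],"red")];d=Q-tp;l=d@np.cross([0,0,1],e);a=d@e
    k=(abs(a)<.02)&(abs(l)<.06)&(d[:,2]<.03)&(d[:,2]>-.15)
    q=np.c_[l,a,d[:,2]][k];t=q[q[:,2]>-.02]
    print(n,len(q),"tab lateral",np.percentile(t[:,0],[1,99]) if len(t)>5 else None,"low z",q[:,2].min(),"along",np.median(q[:,1]), "lower lat",np.percentile(q[q[:,2]<-.07][:,0],[1,99]))
cv2.imwrite("pics/s3.png",np.hstack([cv2.resize(c["scene"]["color"][200:320,170:330],(400,300)),cv2.resize(c["side"]["color"][220:340,300:460],(400,300))])[...,::-1])
```

```text
[ 0.5524 -0.1768  0.2418] [ 0.9676 -0.2524  0.0032]
side 96 tab lateral [-0.0326  0.0092] low z -0.10435093329708353 along -0.0012132888690654488 lower lat [-0.044  -0.0421]
scene 568 tab lateral [-0.0011  0.0314] low z -0.13702175849090467 along 0.004223625436098865 lower lat [-0.0429  0.0453]
```

View pics/s3.png

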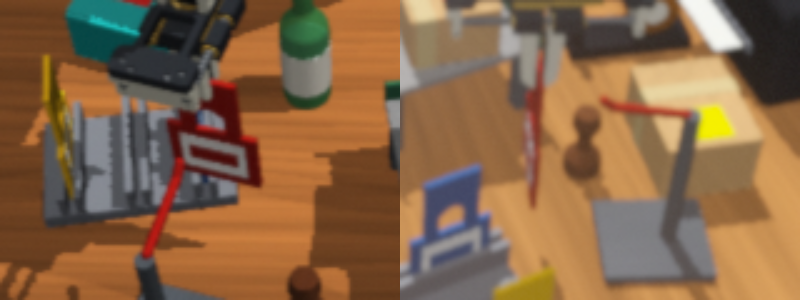

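The side view shows the plate edge-on with the peg tip ahead of the eye. The plate is centred at ±44 mm. I go in.

Emit:
play_rows --dp '[[0, 1.5, 0], [0, 1.5, 0], [0, 1.5, 0], [0, 1.5, 0], [0, 1.5, 0], [0, 0, 0]]' --twist '[[0, 0, 0], [0, 0, 0], [0, 0, 0], [0, 0, 0], [0, 0, 0], [0, 0, 0]]' --fingers '[1, 1, 1, 1, 1, 1]'

```text
clock: 6.52
tool_pos: [0.6245, -0.1953, 0.2405]
tcp_rot: [0.791, 0.611, -0.001, -0.001]
ft_force: [-8.4, 1.8, 2.9]
gripper_width: 0.011
grip_force: 23.5
```

Emit:
play_rows --dp '[[0, 1, 0.1], [0, 1, 0.1], [0, 0.8, 0], [0, 0, 0], [0, 0, 0], [0, 0, 0]]' --twist '[[0, 0, 0], [0, 0, 0], [0, 0, 0], [0, 0, 0], [0, 0, 0], [0, 0, 0]]' --fingers '[1, 1, 1, 1, 1, 1]'

```text
clock: 7.02
tool_pos: [0.6532, -0.2031, 0.2419]
tcp_rot: [0.791, 0.611, 0.002, 0.003]
ft_force: [0.9, -0.6, 9.7]
gripper_width: 0.0063
grip_force: 23.8
```

Run:
```python
from station import r
import numpy as np,cv2
c={n:r.capture(n) for n in("side","scene")}
cv2.imwrite("pics/s4.png",np.hstack([cv2.resize(c["scene"]["color"][220:340,180:340],(400,300)),cv2.resize(c["side"]["color"][220:340,320:480],(400,300))])[...,::-1])
```

```text
(no output)
```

View pics/s4.png

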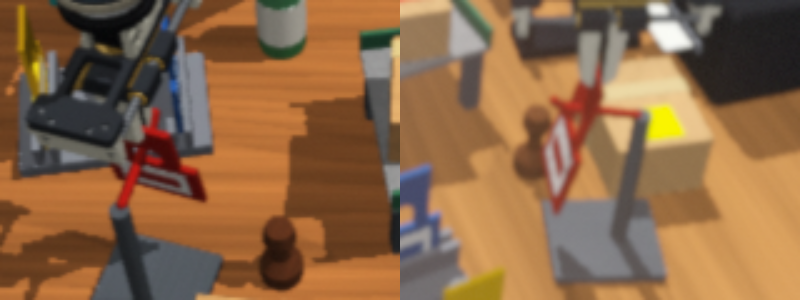

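Run:
```python
from station import r
from h import *
np.set_printoptions(precision=4,suppress=True)
c={n:r.capture(n) for n in("side","scene","wrist")}
for n in c: np.savez(n+"5.npz",**c[n])
f=lambda i:cv2.resize(i,(400,400),interpolation=cv2.INTER_CUBIC)
cv2.imwrite("pics/s5.png",np.hstack([f(c["scene"]["color"][248:308,210:270]),f(c["side"]["color"][245:310,368:433])])[...,::-1])
s=r.read_state();T=R.from_quat(s["tcp_rot"]).as_matrix();tp=s["tool_pos"];print(tp,s["ft_force"],s["ft_torque"],s["gripper_width"])
M=np.stack([T[:,1],T[:,0],[0,0,1.]],1)
for n in c:
    Q=cloud(c[n])[mask(c[n],"red")];d=(Q-tp)@M
    k=(abs(d[:,0])<.1)&(abs(d[:,1])<.06)&(d[:,2]<.05)&(d[:,2]>-.15)
    d=d[k];print(n,len(d))
    for z in np.arange(-.14,.04,.02):
        q=d[(d[:,2]>=z)&(d[:,2]<z+.02)]
        if len(q)>4: print(round(z,2),len(q),"along",np.percentile(q[:,0],[5,50,95]),"lat",np.percentile(q[:,1],[2,98]))
```

```text
[ 0.653  -0.203   0.2419] [ 1.1865 -0.2136 10.4523] [-0.1543 -0.1897 -0.0799] 0.005899259231804112
side 255
-0.14 15 along [-0.0318 -0.0304 -0.0268] lat [-0.0507 -0.0313]
-0.12 15 along [-0.0278 -0.0255 -0.0237] lat [-0.0527  0.0069]
-0.1 5 along [-0.0252 -0.0228 -0.0208] lat [-0.049  -0.0064]
-0.08 49 along [-0.0191 -0.017  -0.0146] lat [-0.0471  0.0293]
-0.06 26 along [-0.0159 -0.0128  0.0456] lat [-0.0339  0.0176]
-0.04 90 along [-0.0296 -0.0097  0.0029] lat [-0.0317  0.0174]
-0.02 41 along [-0.007  -0.0049 -0.0017] lat [-0.0316  0.0032]
0.0 14 along [-0.0025 -0.      0.0036] lat [-0.0287  0.0048]
scene 458
-0.14 22 along [-0.0271 -0.0238 -0.0223] lat [-0.0463  0.0409]
-0.12 47 along [-0.0214 -0.0189 -0.0169] lat [-0.0451  0.0419]
-0.1 18 along [-0.0177 -0.0153 -0.0135] lat [-0.0172  0.0431]
-0.08 79 along [-0.0158 -0.0126 -0.01  ] lat [-0.0215  0.0411]
-0.06 71 along [-0.0095  0.0153  0.051 ] lat [-0.0191  0.0289]
-0.04 135 along [-0.0333 -0.001   0.0348] lat [-0.0136  0.03  ]
-0.02 44 along [-0.0089  0.0008  0.0033] lat [0.0007 0.0306]
0.0 42 along [-0.0019  0.0025  0.0052] lat [0.0081 0.0309]
wrist 4856
-0.14 36 along [-0.0315 -0.0298 -0.0267] lat [0.0103 0.0414]
-0.12 104 along [-0.0283 -0.0265 -0.0244] lat [-0.0432  0.0419]
-0.1 99 along [-0.0255 -0.0231 -0.0187] lat [-0.0168  0.0426]
-0.08 483 along [-0.0191 -0.016  -0.0125] lat [-0.0064  0.043 ]
-0.06 561 along [-0.0146  0.0362  0.0488] lat [-0.004   0.0291]
-0.04 1674 along [-0.0372 -0.0105  0.0306] lat [-0.0041  0.0295]
-0.02 408 along [-0.0075 -0.0049 -0.0005] lat [0.0029 0.0306]
0.0 1457 along [-0.0027  0.0005  0.0034] lat [-0.0274  0.0306]
0.02 34 along [0.0033 0.0033 0.0033] lat [-0.0068  0.0075]
```

View pics/s5.png

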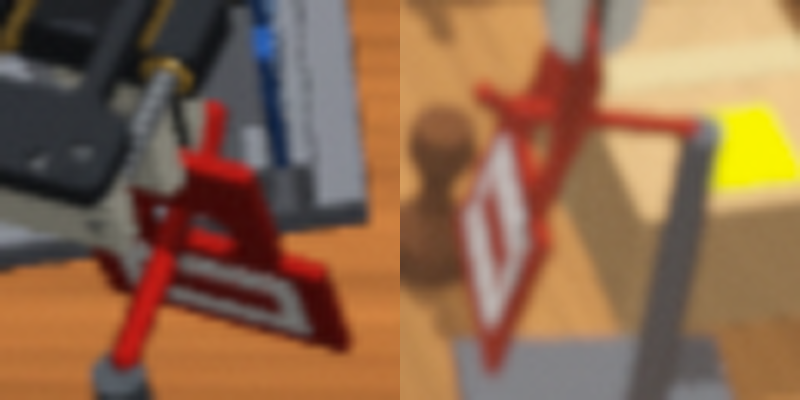

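The peg passes through the eye: its tip is visible at (485,90) beyond the plate and the post is at (705,130). The plate was pushed lower in the grip and is tilted about 0.2 rad. I unload slightly, go a bit deeper, then let go.

Emit:
play_rows --dp '[[0, 0, -0.4], [0, 0.6, 0], [0, 0.6, 0], [0, 0, 0], [0, 0, 0], [0, 0, 0]]' --twist '[[0, 0, 0], [0, 0, 0], [0, 0, 0], [0, 0, 0], [0, 0, 0], [0, 0, 0]]' --fingers '[1, 1, 1, 1, 1, 1]'

```text
clock: 7.77
tool_pos: [0.6629, -0.2054, 0.2414]
tcp_rot: [0.791, 0.612, -0.0, -0.0]
ft_force: [-0.1, 0.4, -0.9]
gripper_width: 0.0057
grip_force: 24.6
```

Emit:
play_rows --dp '[[0, 0, 0], [0, 0, 0], [0, 0, 0], [0, 0, 0]]' --twist '[[0, 0, 0], [0, 0, 0], [0, 0, 0], [0, 0, 0]]' --fingers '[0.82, 0.82, 0.82, 0.82]'

```text
clock: 8.1
tool_pos: [0.6628, -0.2053, 0.2417]
tcp_rot: [0.791, 0.612, 0.0, 0.0]
ft_force: [-0.5, -0.2, 0.1]
gripper_width: 0.0169
grip_force: 0.0
```

Emit:
play_rows --dp '[[0, 0, 0], [0, 0, 0], [0, 0, -1], [0, 0, -1], [0, 0, -2], [0, 0, -3], [0, 0, -3], [0, 0, 0]]' --twist '[[0, 0, 0], [0, 0, 0], [0, 0, 0], [0, 0, 0], [0, 0, 0], [0, 0, 0], [0, 0, 0], [0, 0, 0]]' --fingers '[0.7, 0.7, 0.7, 0.7, 0.7, 0.7, 0.7, 0.7]'

```text
clock: 8.77
tool_pos: [0.6642, -0.2058, 0.3499]
tcp_rot: [0.791, 0.612, 0.003, 0.005]
ft_force: [0.3, -0.0, 0.3]
gripper_width: 0.0278
grip_force: 0.0
```

Run:
```python
from station import r
from h import *
np.set_printoptions(precision=4,suppress=True)
c={n:r.capture(n) for n in("side","scene","wrist")}
f=lambda i:cv2.resize(i,(400,400),interpolation=cv2.INTER_CUBIC)
cv2.imwrite("pics/s6.png",np.hstack([f(c["scene"]["color"][228:308,200:280]),f(c["side"]["color"][235:315,368:448])])[...,::-1])
s=r.read_state();print(s["tool_pos"],s["ft_force"])
ex=np.array([.968,-.252,0]);M=np.stack([ex,[.252,.968,0],[0,0,1.]],1);o=np.array([.661,-.206,.201])
for n in c:
    d=(cloud(c[n])[mask(c[n],"red")]-o)@M
    k=(abs(d[:,0])<.07)&(abs(d[:,1])<.06)&(d[:,2]<.1)&(d[:,2]>-.15)
    d=d[k];print(n,len(d))
    for z in np.arange(-.13,.07,.02):
        q=d[(d[:,2]>=z)&(d[:,2]<z+.02)]
        if len(q)>4: print(round(z,2),len(q),"along",np.percentile(q[:,0],[5,50,95]),"lat",np.percentile(q[:,1],[2,98]))
    print(d[:,2].max())
```

```text
[ 0.6628 -0.2053  0.342 ] [ 0.1959  0.7392 -0.1967]
side 221
-0.09 9 along [-0.0069 -0.0062 -0.0041] lat [-0.0497 -0.0442]
-0.07 6 along [-0.0063 -0.0049 -0.0045] lat [-0.0481 -0.0404]
-0.05 16 along [-0.005  -0.0042 -0.0021] lat [-0.0485  0.0343]
-0.03 37 along [-0.0048 -0.0035 -0.0014] lat [-0.0448  0.0172]
-0.01 66 along [-0.0286 -0.0038  0.026 ] lat [-0.0317  0.0183]
0.01 40 along [-0.032  -0.002   0.0002] lat [-0.031   0.0117]
0.03 41 along [-0.0023 -0.0011  0.001 ] lat [-0.0293  0.0252]
0.050522192592591
scene 812
-0.11 33 along [-0.0028 -0.0013 -0.0005] lat [-0.0445  0.042 ]
-0.09 46 along [-0.0014 -0.0003  0.001 ] lat [-0.0447  0.0434]
-0.07 66 along [-0.0008  0.0006  0.0023] lat [-0.0431  0.0441]
-0.05 89 along [-0.0009  0.0013  0.0032] lat [-0.0424  0.043 ]
-0.03 92 along [-0.0029  0.0018  0.0032] lat [-0.0417  0.0411]
-0.01 171 along [-0.0284  0.0042  0.0402] lat [-0.0264  0.0301]
0.01 152 along [-0.0427  0.0034  0.0052] lat [-0.0273  0.031 ]
0.03 163 along [0.0001 0.0042 0.0058] lat [-0.026   0.0317]
0.04994407071079593
wrist 1715
-0.09 8 along [-0.0064 -0.0047 -0.003 ] lat [0.0435 0.044 ]
-0.07 7 along [-0.0059 -0.0049 -0.002 ] lat [0.0328 0.0443]
-0.05 25 along [-0.0058 -0.0049 -0.0005] lat [-0.0343  0.0449]
-0.03 125 along [-0.0048 -0.0025  0.0005] lat [-0.038   0.0443]
-0.01 712 along [-0.0292  0.007   0.0383] lat [-0.014   0.0248]
0.01 275 along [-0.0478 -0.0371 -0.0011] lat [-0.0038  0.0311]
0.03 561 along [-0.0019  0.0007  0.0038] lat [-0.0267  0.0315]
0.04892173640723102
```

View pics/s6.png

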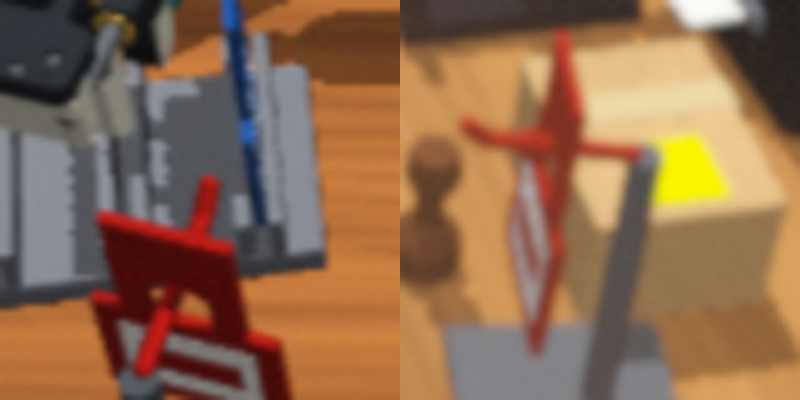

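The red plate hangs vertically on the peg, at mid-peg and with its top 50 mm above the peg centre. Next is the push, with two open fingers squared across the flow. First I re-measure the parcel and chute from a fresh scene image.

Run:
```python
from station import r
from h import *
c=r.capture("scene");p=cloud(c)
m=box((abs(p[...,2]-.17)<.006),325,225,395,295);m=cv2.morphologyEx(m.astype(np.uint8),cv2.MORPH_OPEN,np.ones((3,3)))>0
rc=cv2.minAreaRect((p[m][:,:2]*1000).astype(np.float32));print(rc)
f=np.array([-.174,.985]);e=np.array([.985,.174]);o=np.array([.516,.158])
cn=cv2.boxPoints(rc)/1000-o;print("corners chute x,y",np.c_[cn@e,cn@f].round(3).tolist())
# deck front edge & rails
q=p[box((abs(p[...,2]-.1)<.005),315,225,400,310)][:,:2]-o;print("deck y min",np.percentile(q@f,[1,5]),"x",np.percentile(q@e,[2,98]))
P0=np.r_[o-.205*f+.004*e,.30];print(P0)
plan(P0,10,7,p0=r.read_state()["tool_pos"],yaw0=-14.6)
```

```text
((537.6588745117188, 74.55860137939453), (111.10348510742188, 109.46768951416016), 88.56541442871094)
corners chute x,y [[-0.058, -0.13], [0.049, -0.151], [0.072, -0.042], [-0.036, -0.021]]
deck y min [-0.1553027  -0.15252699] x [-0.09708796  0.10033676]
[ 0.55561  -0.043229  0.3     ]
from [ 0.6626 -0.2052  0.341 ] -14.6 to [ 0.55561  -0.043229  0.3     ] 10
[[1.9, -2.1, 0.6], [1.9, -1.9, 0.6], [2.1, -1.8, 0.6], [2.2, -1.7, 0.5], [2.3, -1.6, 0.6], [2.4, -1.4, 0.6], [2.5, -1.2, 0.6]]
[[0, 0, -3.5], [0, 0, -3.5], [0, 0, -3.5], [0, 0, -3.6], [0, 0, -3.5], [0, 0, -3.5], [0, 0, -3.5]]
end [ 0.5558 -0.043   0.3   ] 10.0
```

Emit:
play_rows --dp '[[1.9, -2.1, 0.6], [1.9, -1.9, 0.6], [2.1, -1.8, 0.6], [2.2, -1.7, 0.5], [2.3, -1.6, 0.6], [2.4, -1.4, 0.6], [2.5, -1.2, 0.6], [0, 0, 0]]' --twist '[[0, 0, -3.5], [0, 0, -3.5], [0, 0, -3.5], [0, 0, -3.6], [0, 0, -3.5], [0, 0, -3.5], [0, 0, -3.5], [0, 0, 0]]' --fingers '[0.7, 0.7, 0.3, 0.3, 0.3, 0.3, 0.3, 0.3]'

```text
clock: 9.63
tool_pos: [0.5533, -0.0399, 0.2989]
tcp_rot: [0.64, 0.768, -0.001, -0.002]
ft_force: [-0.7, -0.4, -0.3]
gripper_width: 0.0624
grip_force: 0.0
```

Emit:
play_rows --dp '[[0, 0, 3], [0, 0, 4], [0, 0, 4], [0, 0, 4], [0, 0, 2], [0, 0, 0], [0, 0, 0], [0, 0, 0]]' --twist '[[0, 0, 0], [0, 0, 0], [0, 0, 0], [0, 0, 0], [0, 0, 0], [0, 0, 0], [0, 0, 0], [0, 0, 0]]' --fingers '[0.3, 0.3, 0.3, 0.3, 0.3, 0.3, 0.3, 0.3]'

```text
clock: 10.3
tool_pos: [0.557, -0.0434, 0.132]
tcp_rot: [0.643, 0.766, 0.0, 0.001]
ft_force: [0.9, 0.5, 0.3]
gripper_width: 0.0651
grip_force: 0.0
```

Emit:
play_rows --dp '[[2, 0, 0], [1.5, 0, 0], [0.8, 0, 0], [0.8, 0, 0], [0.8, 0, 0], [0.8, 0, 0], [0.8, 0, 0], [0.8, 0, 0]]' --twist '[[0, 0, 0], [0, 0, 0], [0, 0, 0], [0, 0, 0], [0, 0, 0], [0, 0, 0], [0, 0, 0], [0, 0, 0]]' --fingers '[0.3, 0.3, 0.3, 0.3, 0.3, 0.3, 0.3, 0.3]'

```text
clock: 10.97
tool_pos: [0.5416, 0.0391, 0.1308]
tcp_rot: [0.643, 0.766, -0.0, 0.0]
ft_force: [-0.8, -1.1, 1.0]
gripper_width: 0.0655
grip_force: 0.5
```

Emit:
play_rows --dp '[[0.8, 0, 0], [0.8, 0, 0], [0.8, 0, 0], [0.8, 0, 0], [0.8, 0, 0], [0.8, 0, 0], [0.8, 0, 0], [0, 0, 0]]' --twist '[[0, 0, 0], [0, 0, 0], [0, 0, 0], [0, 0, 0], [0, 0, 0], [0, 0, 0], [0, 0, 0], [0, 0, 0]]' --fingers '[0.3, 0.3, 0.3, 0.3, 0.3, 0.3, 0.3, 0.3]'

```text
clock: 11.63
tool_pos: [0.5316, 0.0951, 0.1306]
tcp_rot: [0.642, 0.766, 0.0, -0.0]
ft_force: [-1.2, 0.4, 0.9]
gripper_width: 0.065
grip_force: 0.0
```

```bash
cat > pc.py <<'E'
from station import r
from h import *
c=r.capture("scene");p=cloud(c);q=p-np.array([.516,.158,0])
f=np.array([-.174,.985,0]);e=np.array([.985,.174,0]);X,Y,Z=q@e,q@f,q[...,2]
m=(abs(Z-.17)<.006)&(abs(X)<.1)&(Y>-.16)&(Y<.2);m=cv2.morphologyEx(m.astype(np.uint8),cv2.MORPH_OPEN,np.ones((3,3)))>0
print(m.sum(),"centre,size,angle (chute)",cv2.minAreaRect(np.c_[X[m],Y[m]].astype(np.float32)*1000) if m.sum()>30 else None)
k=mask(c,"red")&(abs(X)<.12)&(Y>-.16)&(Y<.37);print("sticker",k.sum(),[np.median(a[k]).round(3) for a in(X,Y,Z)], [(a[k].max()-a[k].min()).round(3) for a in(X,Y,Z)])
k=mask(c,"yellow")&(abs(X)<.12)&(Y>0)&(Y<.16);print("tray rails z vs y",np.polyfit(Y[k],Z[k],1))
s=r.read_state();t=s["tool_pos"]-np.array([.516,.158,0]);print("tcp chute",t@e,t@f,t[2],s["ft_force"],s["clock"])
cv2.imwrite("pics/last.png",cv2.resize(c["color"][200:350,180:560],(760,300))[...,::-1])
E
python3 pc.py
```

```text
973 centre,size,angle (chute) ((-1.9329719543457031, 1.1462173461914062), (112.41986083984375, 108.46343994140625), 89.14067840576172)
sticker 252 [np.float64(0.013), np.float64(0.011), np.float64(0.171)] [np.float64(0.11), np.float64(0.065), np.float64(0.094)]
tray rails z vs y [-0.00467469  0.12194131]
tcp chute 0.004460806069329304 -0.06524980984493368 0.1305936981947346 [-0.27135334  0.51116067  0.27794012] 11.6833
```

The parcel is square (0.9° off), centred to 2 mm, with its middle at the deck/tray joint. I push on until it tips.

Emit:
play_rows --dp '[[0.7, 0, 0], [0.7, 0, 0], [0.7, 0, 0], [0.7, 0, 0], [0.7, 0, 0], [0.7, 0, 0], [0.6, 0, 0], [0.6, 0, 0]]' --twist '[[0, 0, 0], [0, 0, 0], [0, 0, 0], [0, 0, 0], [0, 0, 0], [0, 0, 0], [0, 0, 0], [0, 0, 0]]' --fingers '[0.3, 0.3, 0.3, 0.3, 0.3, 0.3, 0.3, 0.3]'

```text
clock: 12.35
tool_pos: [0.5224, 0.1476, 0.1307]
tcp_rot: [0.643, 0.766, 0.0, 0.0]
ft_force: [0.5, -1.1, 0.5]
gripper_width: 0.0649
grip_force: 0.4
```

Emit:
play_rows --dp '[[0.5, 0, -0.3], [0, 0, 0], [0, 0, 0], [0, 0, 0]]' --twist '[[0, 0, 0], [0, 0, 0], [0, 0, 0], [0, 0, 0]]' --fingers '[0.3, 0.3, 0.3, 0.3]'

```text
clock: 12.68
tool_pos: [0.5217, 0.1518, 0.1337]
tcp_rot: [0.643, 0.766, 0.0, 0.0]
ft_force: [-0.5, -0.5, -1.0]
gripper_width: 0.0646
grip_force: 0.0
```

```bash
python3 pc.py
```

```text
0 centre,size,angle (chute) None
sticker 217 [np.float64(0.014), np.float64(0.111), np.float64(0.133)] [np.float64(0.066), np.float64(0.084), np.float64(0.32)]
tray rails z vs y [-0.80785432  0.15709064]
tcp chute 0.004515042521882848 -0.007213509566828173 0.13364100008875254 [ 0.75434494  1.32902215 -0.0985974 ] 12.7333
```

Tipping: the tray slope is −0.81, about 0.68 rad. I back off and let it slide.

Emit:
play_rows --dp '[[-1, 0, -1], [-1, 0, -2], [-1, 0, -3], [-1, 0, -3], [-1, 0, -3], [0, 0, 0], [0, 0, 0], [0, 0, 0]]' --twist '[[0, 0, 0], [0, 0, 0], [0, 0, 0], [0, 0, 0], [0, 0, 0], [0, 0, 0], [0, 0, 0], [0, 0, 0]]' --fingers '[0.3, 0.3, 0.3, 0.3, 0.3, 0.3, 0.3, 0.3]'

```text
clock: 13.4
tool_pos: [0.5301, 0.1021, 0.2533]
tcp_rot: [0.643, 0.766, -0.0, -0.0]
ft_force: [-0.3, -0.7, 0.3]
gripper_width: 0.0652
grip_force: 0.0
```

```bash
python3 pc.py
```

```text
0 centre,size,angle (chute) None
sticker 333 [np.float64(0.013), np.float64(0.248), np.float64(0.078)] [np.float64(0.05), np.float64(0.062), np.float64(0.01)]
tray rails z vs y [0.00269128 0.12124716]
tcp chute 0.00397421065591275 -0.05723184434849169 0.2528511619660963 [-0.25673947 -0.11817997 -0.33421763] 13.45
```

View pics/last.png

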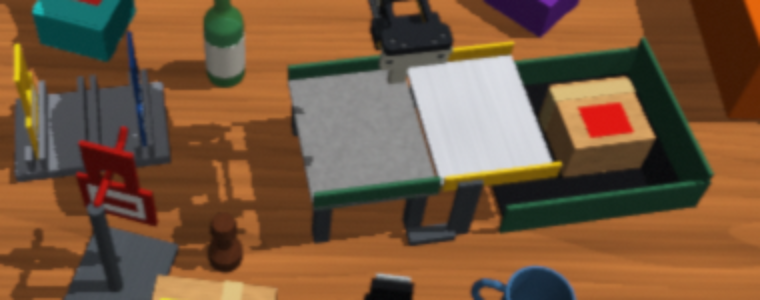

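The parcel lies flat in the bin: the sticker at (607,120) is at z 0.078 m, with the parcel centre about 2 mm from the bin's middle. The tray is level and the red plate still hangs at (115,180).

Emit:
play_rows --dp '[[0, 0, -2], [0, 0, -2], [0, 0, 0], [0, 0, 0], [0, 0, 0], [0, 0, 0], [0, 0, 0], [0, 0, 0]]' --twist '[[0, 0, 0], [0, 0, 0], [0, 0, 0], [0, 0, 0], [0, 0, 0], [0, 0, 0], [0, 0, 0], [0, 0, 0]]' --fingers '[0.3, 0.3, 0.3, 0.3, 0.3, 0.3, 0.3, 0.3]'

```text
clock: 14.12
tool_pos: [0.5301, 0.1026, 0.2929]
tcp_rot: [0.643, 0.766, -0.0, -0.0]
ft_force: [0.6, 0.2, 0.2]
gripper_width: 0.065
grip_force: 0.0
```

```bash
python3 -c "
from station import r
print(r.hand_in())"
```

```text
the job is handed in; nothing more can be done
None
```

I handed the job in at about 14 s; no verdict came back, but the last image shows the red plate hanging freely on the red peg, the parcel flat and right way up in the catch bin, and the tray level again.

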